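# Put the remote and the record clamp away under the glass riser

## Task

Tidy the cabinet top (left and right as seen from the robot): take the wooden remote out of the clamp's way and lay it lengthwise in the empty left-hand compartment of the sloped bamboo caddy. Then bring the steel record clamp against the riser's left cheek while it is still in front of the glass, and slide it along that cheek, never lifting it and keeping it against the wood, in under the glass until it is fully home against the back rail. Leave everything else where it stands and do not lean on the glass.

Things in the scene. Friction and masses are not known exactly. Their poses are not given: they have to be found in the camera images.
- riser: Fixed wooden riser with a glass shelf. Origin: on the cabinet top (z = 0) where the centre of the clamp's underside lies when home. x points inwards along the cheeks (away from the robot), y left, z up. The back rail, 30 mm high, joins the cheeks, front face at x = +44 mm. The floor between the cheeks is the bare cabinet top.
- cheek_end (a point): Front end of the riser's left cheek (an 18 mm board), at its inner face on the cabinet top; axes as the riser's. In the riser's frame: left cheek inner face at y = +44 mm, right cheek inner face at y = -270 mm; both run from x = -250 to +100 mm, 30 mm high in front of x = -60 mm and 120 mm high behind it.
- glass_shelf: Clear glass shelf fixed on the riser, 8 mm thick, underside 120 mm above the cabinet top. In the riser's frame it covers x = -60 mm (front edge) to +100 mm and y = -288 to +62 mm. Origin 120 mm above the riser's origin, same axes. A phono stage (110 mm wide, 41 mm high) stands on its right part.
- clamp_center (a point): Stainless steel record clamp: plain round puck 88 mm in diameter, 42 mm high, 0.5 to 0.8 kg, felt foot; stands on the cabinet top in front of the glass, to the right of the remote. Smooth: slides under a push of some 1 to 5 N; too wide to grip. Point: on its axis, 21 mm above its underside, z up.
- remote_center (a point): Wooden remote with one round silicone button, 150 mm long (x), 44 mm wide (y), 22 mm thick (z, up), about 120 g, flat on the cabinet top in front of the glass, near the left cheek and roughly along it; its far end may reach a little under the glass. Point: its centre, half-way up.
- caddy_slot (a point): Empty left compartment of the fixed bamboo caddy, sloped 25 degrees. Point: centre of its floor, about 55 mm above the cabinet top. x up the slope (away from the robot), y left, z square off the floor. Floor 185 x 78 mm; side ridges 8 mm high; lip 14 mm high at the lower end (inner face x = -92 mm); upper end open. Wood rests there or slides no further than the lip.
- brush_center (a point): Record brush fixed in the caddy's right-hand compartment, 110 mm long, 32 mm wide, 30 mm high square off the slope. Point: its centre, axes as the caddy's slope.
- tumbler: Glass tumbler standing under the glass shelf just to the right of the clamp's home, 76 mm across the rim, 88 mm high. Origin: centre of its underside. Must not be disturbed.
- coaster: Round bamboo coaster, 90 mm in diameter, 9 mm thick, flat on the cabinet top between the cheeks, to the right. Origin: centre of its underside. Must not be disturbed.
- jar: Squat amber jar with a steel lid, 62 mm in diameter, 75 mm high, under the glass shelf at the right. Origin: centre of its underside. Must not be disturbed.
- bottle: Slim bottle of record cleaner, 42 mm in diameter, 150 mm high, outside the riser at the left. Origin: centre of its underside. Must not be disturbed.
- dispenser: Round white push dispenser, 82 mm in diameter, 116 mm high, outside the riser at the right. Origin: centre of its underside. Must not be disturbed.
Things that resemble listed ones, but are neither listed nor needed, are in the scene too. Of the things like the part that bears remote_center, leave any that is pink; of the rest the larger one is meant.

How it is judged:
On the way, in this order (a step that is already met when the one before it is completed fails the run):
1. the remote lies flat in the caddy's left compartment while the clamp is still in front of the glass (x of remote_center in the frame of caddy_slot between -0.03 and 0.03 m and y of remote_center in the frame of caddy_slot between -0.02 and 0.02 m and z of remote_center in the frame of caddy_slot between 0.006 and 0.017 m and angle between the x axis of remote_center and the x axis of caddy_slot, either way round below 0.2 rad and angle between the z axis of remote_center and the z axis of caddy_slot, either way round below 0.12 rad and x of clamp_center in the frame of riser below -0.09 m), for 0.2 s.
2. the clamp is against the left cheek (within 12 mm) while still in front of the glass (y of clamp_center in the frame of riser above -0.012 m and x of clamp_center in the frame of riser below -0.09 m), for 0.05 s.
At the end, for the whole second after the job is handed in: Clamp flat under the glass, within 6 mm of the left cheek and of the back rail; remote released, flat on the slope in the caddy's left compartment, its centre within 30 mm lengthwise and 20 mm across of the compartment's centre, within 0.2 rad of lengthwise; both at rest (x of clamp_center in the frame of riser between -0.006 and 0.004 m and y of clamp_center in the frame of riser between -0.006 and 0.004 m and height (world z) of clamp_center below 0.026 m and angle between clamp_center's own z axis and vertical below 0.06 rad and x of remote_center in the frame of caddy_slot between -0.03 and 0.03 m and y of remote_center in the frame of caddy_slot between -0.02 and 0.02 m and z of remote_center in the frame of caddy_slot between 0.006 and 0.017 m and angle between the x axis of remote_center and the x axis of caddy_slot, either way round below 0.2 rad and angle between the z axis of remote_center and the z axis of caddy_slot, either way round below 0.12 rad and linear speed of each of clamp, remote below 0.01 m/s); the robot touches nothing.
It fails at once if the clamp is lifted more than 10 mm or tipped (height (world z) of clamp_center above 0.031 m or angle between clamp_center's own z axis and vertical above 0.2 rad).
It fails at once if the clamp goes in under the glass edge while more than 12 mm away from the left cheek (x of clamp_center in the frame of riser above -0.1 m and y of clamp_center in the frame of riser below -0.012 m).
It fails at once if the robot presses on the glass shelf with more than 12 N (contact force between any of the arm, the fingers and glass_shelf above 12 N).
It fails at once if the tumbler, coaster, jar, bottle or dispenser is moved more than 20 mm or tipped (distance of any of tumbler, coaster, jar, bottle, dispenser from where it was at the start of the episode above 0.02 m or angle between any of tumbler, coaster, jar, bottle, dispenser's own z axis and vertical above 0.3 rad).
It also fails if it takes over 67 s, if anything falls off the work surface, if the arm or the gripper's body presses on something with over 40 N, if the wrist force passes 120 N, or if a joint passes its speed limit or range.

## Robot

A 6-joint arm with a two-finger parallel gripper is mounted at the origin on the work surface. World frame = base frame: x ahead of the robot, y to its left, z up, the work surface at z = 0. Lengths are in m, angles in rad, forces in N, time in s.
With the tool pointing down it reaches from about 0.325 to 0.875 m from the base axis. Payload 4.4 kg.
Tool frame: the origin (TCP) lies midway between the tips of the shut fingers; the grasp point (between the pads) lies 19 mm behind it; z points along the fingers, y is the line along which they close (so a half turn about z gives the same grasp; the last joint's range is limited). The gripper opens to 85 mm and grips with 20 to 120 N. Pads are 22 mm wide; open, the fingers measure 114 mm over their backs; the gripper's body (76 mm by 85 mm) begins 54 mm behind the grasp point. The pads swing forward as they close: fully open they stand 13 mm farther back than shut.
Start: joints at [-1.383, 0.207, 1.542, -0, 1.393, -0.15], TCP at [0.191, -0.543, 0.231] pointing down, gripper open.
Joint ranges: [-2.73, 2.73], [-0.86, 2.22], [0.23, 2.46], [-1.11, 4.25], [0.08, 2.63], [-2.82, 2.82]. Speed limits (rad/s): [2.79, 2.79, 3.14, 3.14, 3.14, 3.14].

## Interface

Orientations are given as a unit quaternion [x, y, z, w].
In Python, from cell import robot gives the robot as it stands. The module is installed in compiled form; this text tells all that it offers.
- The arm moves only by the shell command python3 -m inch 'ROWS' [FORCE]. ROWS is JSON, a list of rows, each a list of 7 numbers: the turn, a rotation vector about the tool's x, y, z scaled (see below), then the shift along the tool's x, y, z scaled (see below), then the gripper's target within -1 to 1 (shut at 1, half-way at 0, fully open at -1). In form: [[rx, ry, rz, tx, ty, tz, gripper], ...]. A call has 1 to 5 rows; each row shifts and turns the commanded pose from where the row before left it, along the tool's axes as they then stand; what a row does not reach is not made up. The controller multiplies each number of a shift by 0.02 m and each number of a turn by 5 degrees. A row lasts 1/10 s, in which the tool goes at most 50 mm and 8.59 degrees, less where a joint would pass 70% of its speed; a pose out of reach is approached as far as the arm can. A call with a number of a shift or a turn outside -1 to 1 is refused whole. A call with a gripper value outside its range is refused whole. The fingers move at their own pace and stop on an object; FORCE is the grip in N (left out, the last holds). Time passes only in rows, so rows that do not move let the fingers close. It gives the time, the measured TCP pose, the force, the opening and the grip force at its end, in the units of the state.
- robot.observe(): the state, without advancing time (a new reading comes with each control period).
- robot.capture(name): name is "scene" or "side" or "wrist"; returns the picture (480x640x3 uint8, red, green, blue); there is no depth.
- robot.camera_params(name): a dict with "K" (3x3 intrinsics, pixels), "k1" (the pictures are not rectified: a ray, as slopes to the right and down, at radius r is drawn at 1 + k1 r^2 times it, then the intrinsics apply), "rvec" (rotation vector, rad) and "tvec" (3), from world to camera coordinates, as OpenCV has them. Camera axes: x right, y down, z forward; pixel columns grow to the right and rows downward; lengths in m; the calibration is good to about 2 mm. A picture is of the moment at which its call begins: read the wrist's pose just before it. camera_params takes no time and is no camera call; for the wrist camera it gives the pose at the moment of the call.
- robot.sign_off(): hands the job in; it is judged then, once.
The state is a dict: "clock": time; "joint_pos": joint angles; "qd": joint speeds; "effort": joint torques, N m; "eef_pos": TCP position; "tool_rot": TCP orientation; "ft_force": force on the tool from outside, world axes, zero at the start; "torque": the same for the moment, N m; "opening": opening from 0.0 (shut) to 1.0 (fully open); "gripper_force": force on a finger pad.
Only numpy, scipy, OpenCV 4.12 (cv2) and the standard library are available. Lean on these libraries where they do the work, as an engineer would, in place of code of your own. Each camera call takes 0.05 s, during which the arm holds its last target. There are 200 camera calls.

## Working session

There is one attempt and no reset: what is moved stays moved. The work goes in short steps, Python scripts to look and compute and a shell command to move; the robot and the scene stay as the last step left them, time stands still between calls to the robot, and variables do not carry over. Pictures are saved under pics/ and viewed, at most 10 in all, crops included, and the job is handed in when it is done.

```bash
mkdir -p pics; cat > h.py <<'E'
import numpy as np, cv2
from cell import robot
from scipy.spatial.transform import Rotation as R
def cam(n):
    p=robot.camera_params(n); return np.array(p["K"]),p["k1"],cv2.Rodrigues(np.array(p["rvec"]))[0],np.array(p["tvec"]).ravel()
def ray(c,uv):
    K,k,Rm,t=c; uv=np.atleast_2d(uv).astype(float)
    s=cv2.undistortPoints(uv[:,None],K,np.array([k,0,0,0.]))[:,0]
    d=np.c_[s,np.ones(len(s))]@Rm; return -Rm.T@t,d
def plane(c,uv,z):
    o,d=ray(c,uv); return o+d*((z-o[2])/d[:,2])[:,None]
def proj(c,P):
    K,k,Rm,t=c; return cv2.projectPoints(np.atleast_2d(P).astype(float),cv2.Rodrigues(Rm)[0],t,K,np.array([k,0,0,0.]))[0][:,0]
def snap(n,f):
    c=cam(n); im=robot.capture(n)[:,:,::-1].copy(); cv2.imwrite(f"pics/{f}.png",im); return c,im
E
python3 - <<'E'
from h import *
a=snap("scene","s0");b=snap("side","d0")
for c in(a,b): print(-c[0][2].T@c[0][3])
np.savez("cams.npz",*[np.array(0)])
s=robot.observe(); print(s["eef_pos"],s["tool_rot"],s["clock"])
E
```

```text
[ 1.3255044  -0.07040546  1.16847837]
[-0.31394921  0.91925594  0.84635858]
[ 0.19041127 -0.54180475  0.23019748] [ 9.85768846e-01  1.68102980e-01 -2.33963513e-05 -1.08146204e-03] 0.1
```

View pics/s0.png

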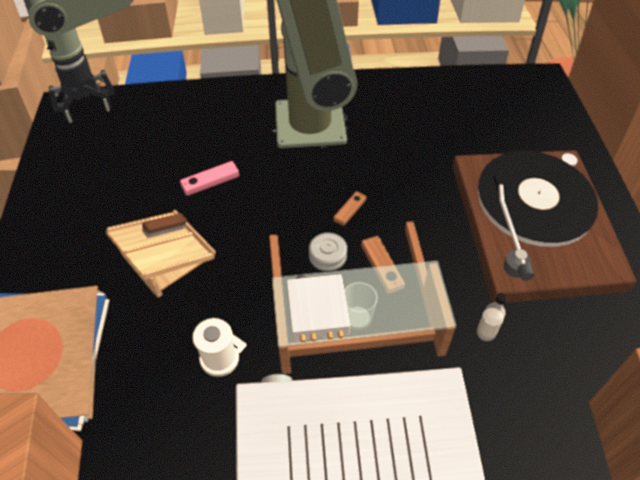

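View pics/d0.png

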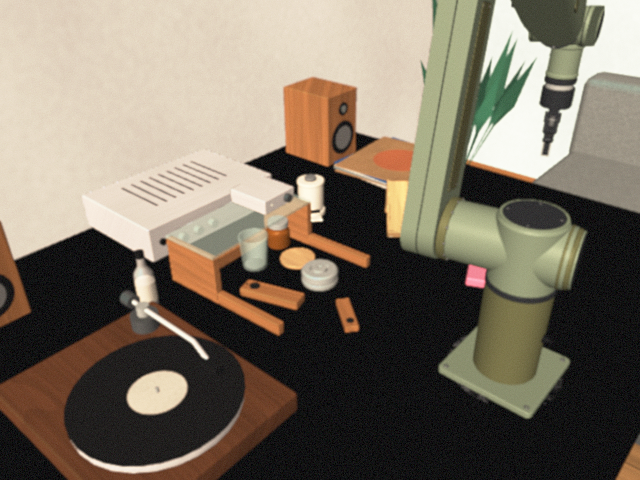

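The scene camera faces the robot, so world +y is image right. The remote candidates in the scene view are pink at (210,178), a small wooden one at (350,208), and a larger wooden one at (383,263) by the left cheek. The larger wooden one fits. I'll confirm it and locate its features in enlarged crops.

```bash
python3 - <<'E'
import cv2
a=cv2.imread("pics/s0.png");b=cv2.imread("pics/d0.png")
x=cv2.resize(a[185:365,255:495],(800,600),interpolation=cv2.INTER_CUBIC);cv2.imwrite("pics/s0c.png",x)
y=cv2.resize(a[195:305,95:235],None,fx=5,fy=5,interpolation=cv2.INTER_CUBIC);cv2.imwrite("pics/s0k.png",y)
E
```

```text
(no output)
```

View pics/s0c.png

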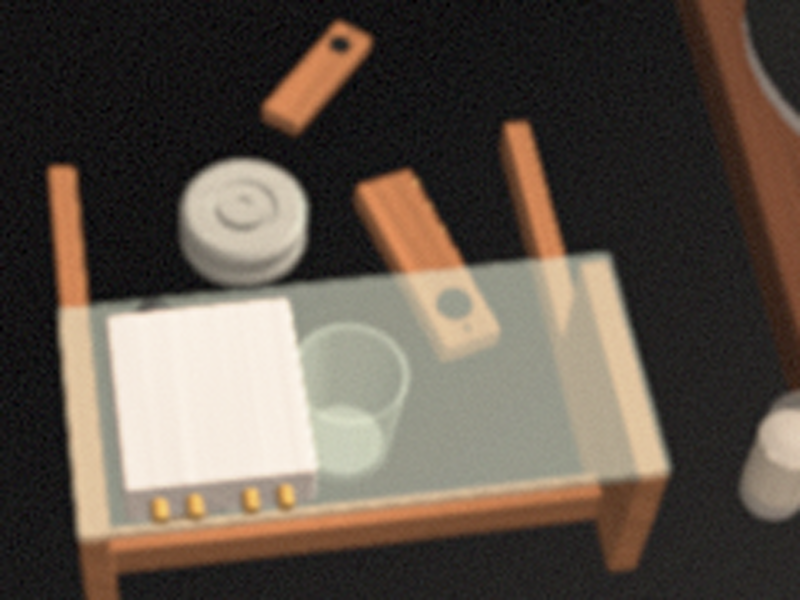

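View pics/s0k.png

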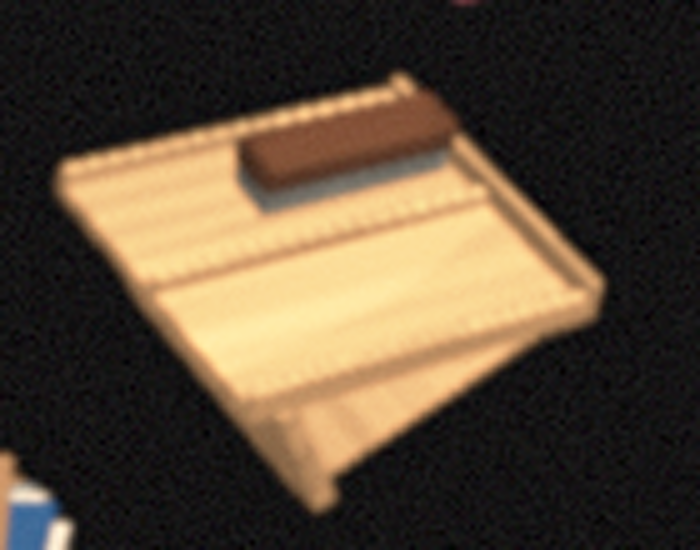

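The crops confirm it: the larger wooden remote has its far end under the glass, top corners near crop (355,187), (410,170), (497,325), (440,347). The clamp's top is centred at (244,208). Glass corners are (58,308), (608,253), (668,468), (82,540). The caddy's lip is on the image right, and the empty (lower) compartment spans crop (155,290)–(245,405) to (490,195)–(565,290).

```bash
python3 - <<'E'
from h import *
c=cam("scene"); A=lambda p:(255+(np.array(p)+.5)/3.3333-.5,)[0]
def pa(p,s,o): return (np.array(p)+.5)/s-.5+np.array(o)
sa=lambda p:pa(p,10/3,(255,185)); sk=lambda p:pa(p,5,(95,195))
def rect(src,dst): # 2D rigid fit dst(riser)->world
    src=np.array(src);dst=dst[:,:2];a=src-src.mean(0);b=dst-dst.mean(0)
    th=np.arctan2((a[:,0]*b[:,1]-a[:,1]*b[:,0]).sum(),(a*b).sum());r=np.array([[np.cos(th),-np.sin(th)],[np.sin(th),np.cos(th)]])
    t=dst.mean(0)-r@src.mean(0);return th,r,t,dst-(src@r.T+t)
G=plane(c,sa([(58,308),(608,253),(668,468),(82,540)]),.128)
C=plane(c,sa([(503,125),(530,122),(48,168),(76,166)]),.030)
# glass + cheek ends (left cheek top outer=image right y=.062, inner .044)
th,r,t,res=rect([(-.06,-.288),(-.06,.062),(.1,.062),(.1,-.288),(-.25,.044),(-.25,.062),(-.25,-.288),(-.25,-.27)],np.r_[G,C])
print("riser",t,np.degrees(th));print(res.round(4).tolist())
inv=lambda P:(P[:,:2]-t)@r
M=plane(c,sa([(355,187),(410,170),(497,325),(440,347)]),.022);print("remote",M[:,:2].round(4).tolist(),"riser fr",inv(M).round(3).tolist())
print("len",[np.linalg.norm(M[i]-M[(i+1)%4]).round(4) for i in range(4)]);m=M.mean(0);d=(M[2]+M[3]-M[0]-M[1]);print("ctr",m,"dir",np.degrees(np.arctan2(d[1],d[0])))
for p in[(180,212),(308,212),(244,157),(244,208)]:
    q=plane(c,sa(p),.042);print("clamp",q[0].round(4),inv(q).round(4))
z=lambda x,n:.055+x*np.sin(np.radians(25))+n*np.cos(np.radians(25))
K=np.array([plane(c,sk(p),z(x,0))[0] for p,x in[((155,290),.0925),((245,405),.0925),((490,195),-.0925),((565,290),-.0925)]])
print(K.round(4).tolist());d=K[:2].mean(0)-K[2:].mean(0);print("caddy",K.mean(0),np.linalg.norm(d),np.degrees(np.arctan2(d[1],d[0])),np.degrees(np.arcsin(d[2]/np.linalg.norm(d))),np.linalg.norm(K[0]-K[1]))
np.savez("riser.npz",r=r,t=t)
c2=cam("side");ctr=m.copy();print("side px: remote",proj(c2,[m,[*(r@[0,0]+t),0],[*(r@[-.25,.044]+t),.03],plane(c,sa((244,208)),.042)[0]]).round(1).tolist())
print(robot.observe()["clock"])
E
```

```text
riser [0.66419215 0.17077688] 2.4604846196579757
[[-0.0013, -0.0003], [-0.0001, -0.0009], [-0.0027, -0.0018], [0.0011, 0.0017], [0.0013, -0.001], [0.0009, 0.0012], [0.0001, -0.0005], [0.0007, 0.0016]]
remote [[0.4555, 0.0898], [0.4434, 0.1311], [0.5809, 0.1723], [0.5953, 0.131]] riser fr [[-0.212, -0.072], [-0.222, -0.03], [-0.083, 0.005], [-0.071, -0.037]]
len [np.float64(0.043), np.float64(0.1435), np.float64(0.0437), np.float64(0.1457)]
ctr [0.51877995 0.13105381 0.022     ] dir 16.54475488382858
clamp [ 0.4827 -0.0368  0.042 ] [[-0.1903 -0.1996]]
clamp [0.4898 0.0519 0.042 ] [[-0.1793 -0.1113]]
clamp [0.4377 0.0117 0.042 ] [[-0.2331 -0.1492]]
clamp [0.4828 0.0078 0.042 ] [[-0.1882 -0.155 ]]
[[0.5015, -0.4499, 0.0941], [0.5676, -0.4018, 0.0941], [0.3961, -0.3158, 0.0159], [0.457, -0.2766, 0.0159]]
caddy [ 0.48057467 -0.36103018  0.055     ] 0.18597613828283288 -50.20534967220135 24.859847091390836 0.08175898590153637
side px: remote [[272.5, 289.0], [219.3, 281.2], [283.6, 319.7], [318.3, 265.1]]
0.1
```

Measurements agree with the given sizes: residuals are under 3 mm, the caddy slope comes out at 24.9° and its length at 186 mm. Next is a helper for working out moves, then I go above the remote.

```bash
cat >> h.py <<'E'
rs=np.load("riser.npz") if __import__("os").path.exists("riser.npz") else None
def rw(x,y,z=None):
    p=rs["r"]@[x,y]+rs["t"]; return np.r_[p,z] if z is not None else p
RY=2.46
def down(yaw,tilt=0): # tool x at yaw; tilt>0 swings the tips toward tool x (tool z leans to heading yaw)
    return R.from_euler("z",yaw,degrees=True)*R.from_quat([1,0,0,0])*R.from_euler("y",tilt,degrees=True)
def plan(p,Rt,s=None):
    s=s or robot.observe(); Rc=R.from_quat(s["tool_rot"]); v=(np.array(p)-s["eef_pos"])
    print("clock %.1f"%s["clock"],"pos",np.round(s["eef_pos"],4),"f",np.round(s["ft_force"],1),"open %.3f grip %.1f"%(s["opening"],s["gripper_force"]))
    print("shift now-axes",np.round(Rc.inv().apply(v)/.02,2),"| after turn",np.round(Rt.inv().apply(v)/.02,2),"| turn",np.round(np.degrees((Rc.inv()*Rt).as_rotvec())/5,2))
E
python3 - <<'E'
from h import *
plan([.515,.130,.15],down(16.5))
c=cam("scene");q=lambda p:(np.array(p)+.5)/(10/3)-.5+np.array((255,185))
P=plane(c,q((350,440)),0.003);print("tumbler riser",(P[0,:2]-rs["t"])@rs["r"])
print(down(0,40).apply([0,0,1]))
E
```

```text
clock 0.1 pos [ 0.1904 -0.5418  0.2302] f [-0.7  0.4  0.5] open 1.000 grip 0.0
shift now-axes [ 26.44 -26.3    4.07] | after turn [ 25.1  -27.6    4.01] | turn [-0.02 -0.    0.57]
tumbler riser [-0.01756866 -0.10574493]
[ 0.64278761  0.         -0.76604444]
```

```bash
A='[0,0,0,0.9,-0.985,0.14,-1]'
python3 -m inch '[[0,0,0.57,0,0,0,-1],[0,0,0,0.9,-0.985,0,-1],[0,0,0,0.9,-0.985,0,-1],[0,0,0,0.9,-0.985,0,-1],[0,0,0,0.9,-0.985,0,-1]]' 40
python3 -m inch '[[0,0,0,0.9,-0.985,0,-1],[0,0,0,0.9,-0.985,0,-1],[0,0,0,0.9,-0.985,0,-1],[0,0,0,0.9,-0.985,0,-1],[0,0,0,0.9,-0.985,0,-1]]' >/dev/null
python3 -m inch '[[0,0,0,0.9,-0.985,0,-1],[0,0,0,0.9,-0.985,0,-1],[0,0,0,0.9,-0.985,0,-1],[0,0,0,0.9,-0.985,0,-1],[0,0,0,0.9,-0.985,0,-1]]' >/dev/null
python3 -m inch '[[0,0,0,0.9,-0.985,0,-1],[0,0,0,0.9,-0.985,0,-1],[0,0,0,0.9,-0.985,0,-1],[0,0,0,0.9,-0.985,0,-1],[0,0,0,0.9,-0.985,0,-1]]' >/dev/null
python3 -m inch '[[0,0,0,0.9,-0.985,0,-1],[0,0,0,0.9,-0.985,0,-1],[0,0,0,0.9,-0.985,0,-1],[0,0,0,0.9,-0.985,0,-1],[0,0,0,0.9,-0.985,0,-1]]' >/dev/null
python3 -m inch '[[0,0,0,0.9,-0.985,0.2,-1],[0,0,0,0.9,-0.985,0.2,-1],[0,0,0,0.9,-0.985,0.2,-1],[0,0,0,0.9,-0.985,0.2,-1],[0,0,0,0,0,0,-1]]'
python3 - <<'E'
from h import *
plan([.515,.130,.15],down(16.5))
c,im=snap("wrist","w1"); np.savez("w1.npz",K=c[0],k=c[1],R=c[2],t=c[3])
E
```

```text
clock: 0.6
eef_pos: [0.2373, -0.4452, 0.2306]
tool_rot: [0.99, 0.143, -0.0, -0.001]
ft_force: [-0.2, -0.0, -0.1]
opening: 1.003
gripper_force: 0.0
clock: 3.1
eef_pos: [0.5171, 0.1319, 0.214]
tool_rot: [0.989, 0.145, -0.001, -0.001]
ft_force: [0.3, -0.9, 0.3]
opening: 1.003
gripper_force: 0.0
clock 3.1 pos [0.5171 0.1319 0.214 ] f [ 0.3 -0.9  0.3] open 1.003 grip 0.0
shift now-axes [-0.12  0.06  3.2 ] | after turn [-0.13  0.06  3.2 ] | turn [-0.02  0.02  0.04]
```

View pics/w1.png

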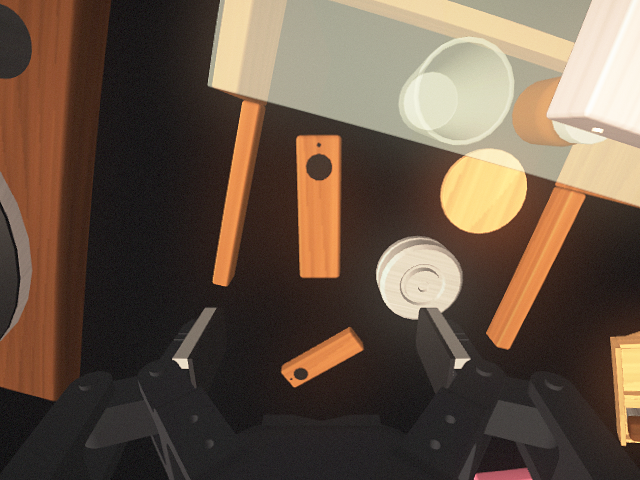

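The wrist view shows the remote with top corners (297,136), (340,136), (340,277), (300,277), the clamp top near (422,280), and the coaster at (484,190), clear of the clamp's path.

```bash
python3 - <<'E'
from h import *
w=np.load("w1.npz");c=(w["K"],float(w["k"]),w["R"],w["t"])
im=cv2.imread("pics/w1.png");hsv=cv2.cvtColor(im,cv2.COLOR_BGR2HSV)
m=cv2.inRange(hsv,(3,80,90),(20,255,255));m[:,:285]=0;m[:,355:]=0;m[:120]=0;m[300:]=0
k=max(cv2.findContours(m,0,2)[0],key=cv2.contourArea);b=cv2.boxPoints(cv2.minAreaRect(k));print(b)
P=plane(c,b,.022);print(P[:,:2].round(4),[np.linalg.norm(P[i]-P[i-1]).round(4) for i in range(4)]);mm=P.mean(0)
e=max([P[1]-P[0],P[2]-P[1]],key=np.linalg.norm);print("remote",mm,np.degrees(np.arctan(e[1]/e[0])))
inv=lambda P:(P[:,:2]-rs["t"])@rs["r"]
g=cv2.inRange(hsv,(0,0,110),(180,110,255));g[:,:370]=0;g[:,468:]=0;g[:230]=0;g[325:]=0
g[305:,:]=0
k=max(cv2.findContours(g,0,2)[0],key=cv2.contourArea);el=cv2.fitEllipse(k);print(el)
for p in[(424,283),el[0]]:
    q=plane(c,p,.042);print("clamp",q[0],inv(q))
q=plane(c,[(213,283),(229,286)],.03);print("left cheek end",inv(q),"expect -.25,(.062,.044)")
q=plane(c,[(209,85)],.128);print("glass FL",inv(q),"exp -.06 .062")
q=plane(c,[(484,190)],.009);print("coaster",inv(q))
E
```

```text
[[296. 135.]
 [341. 135.]
 [341. 277.]
 [296. 277.]]
[[0.5831 0.1771]
 [0.5954 0.1361]
 [0.4549 0.0912]
 [0.4408 0.1382]] [np.float64(0.1476), np.float64(0.0428), np.float64(0.1475), np.float64(0.049)]
remote [0.51855808 0.13567041 0.022     ] 17.719647079043483
((418.4332275390625, 277.04437255859375), (80.66091918945312, 86.18194580078125), 111.38955688476562)
clamp [0.48125697 0.01076908 0.042     ] [[-0.18963572 -0.15200681]]
clamp [0.48588139 0.01886977 0.042     ] [[-0.1846678  -0.14411212]]
left cheek end [[-0.2497618   0.06213322]
 [-0.24899576  0.044824  ]] expect -.25,(.062,.044)
glass FL [[-0.06097017  0.06260105]] exp -.06 .062
coaster [[-0.08575731 -0.19175353]]
```

```bash
python3 -m inch '[[0,0,0,0.12,-0.07,1,-1],[0,0,0,0,0,1,-1],[0,0,0,0,0,1,-1],[0,0,0,0,0,1,-1],[0,0,0,0,0,1,-1]]' 40 >/dev/null
python3 -m inch '[[0,0,0,0,0,1,-1],[0,0,0,0,0,1,-1],[0,0,0,0,0,1,-1],[0,0,0,0,0,1,-1],[0,0,0,0,0,1,-1]]'
python3 -m inch '[[0,0,0,0,0,0.4,-1],[0,0,0,0,0,0,-1],[0,0,0,0,0,0,1],[0,0,0,0,0,0,1],[0,0,0,0,0,0,1]]'
python3 -m inch '[[0,0,0,0,0,0,1],[0,0,0,0,0,0,1],[0,0,0,0,0,0,1],[0,0,0,0,0,0,1],[0,0,0,0,0,0,1]]'
```

```text
clock: 4.15
eef_pos: [0.5186, 0.1304, 0.0147]
tool_rot: [0.99, 0.143, -0.0, 0.0]
ft_force: [-0.0, 1.0, -1.1]
opening: 1.001
gripper_force: 0.0
clock: 4.65
eef_pos: [0.52, 0.1318, 0.0085]
tool_rot: [0.99, 0.143, 0.001, -0.0]
ft_force: [-0.3, 1.1, 1.8]
opening: 0.508
gripper_force: 0.9
clock: 5.15
eef_pos: [0.5203, 0.1318, 0.0088]
tool_rot: [0.99, 0.144, 0.001, 0.0]
ft_force: [-0.2, -0.3, 7.0]
opening: 0.502
gripper_force: 42.5
```

```bash
python3 -m inch '[[0,0,0,0,0,-0.5,1],[0,0,0,-0.5,0,-1,1],[0,0,0,-0.5,0,-1,1],[0,0,0,-0.5,0,-1,1],[0,0,0,0,0,-1,1]]' >/dev/null
python3 -m inch '[[0,0,0,0,0,-1,1],[0,0,0,0,0,-1,1],[0,0,0,0,0,-1,1],[0,0,0,0,0,-1,1],[0,0,0,0,0,0,1]]'
python3 - <<'E'
from h import *
u=np.array([np.cos(np.radians(-50.2)),np.sin(np.radians(-50.2))])
n=np.r_[-np.sin(np.radians(25))*u,np.cos(np.radians(25))];S=np.array([.4806,-.361,.055])
np.savez("slot.npz",S=S,n=n)
plan(S+n*.12,down(-50.2)); plan(S+n*.12,down(-50.2,25))
E
```

```text
clock: 6.15
eef_pos: [0.4923, 0.1232, 0.1806]
tool_rot: [0.99, 0.144, 0.003, 0.0]
ft_force: [-0.6, -1.0, 0.0]
opening: 0.499
gripper_force: 41.8
clock 6.2 pos [0.4923 0.1232 0.1806] f [-0.6 -1.   0. ] open 0.499 grip 41.8
shift now-axes [-8.45 20.72  0.82] | after turn [15.69 15.95  0.84] | turn [-0.03 -0.08 13.34]
clock 6.2 pos [0.4923 0.1232 0.1806] f [-0.6 -1.   0. ] open 0.499 grip 41.8
shift now-axes [-8.45 20.72  0.82] | after turn [13.86 15.95  7.39] | turn [-2.94  4.34 13.11]
```

```bash
python3 -m inch '[[0,0,0,-0.4,0.985,0,1],[0,0,0,-0.4,0.985,0,1],[0,0,0,-0.4,0.985,0,1],[0,0,0,-0.4,0.985,0,1],[0,0,0,-0.4,0.985,0,1]]' >/dev/null
python3 -m inch '[[0,0,0,-0.4,0.985,0,1],[0,0,0,-0.4,0.985,0,1],[0,0,0,-0.4,0.985,0,1],[0,0,0,-0.4,0.985,0,1],[0,0,0,-0.4,0.985,0,1]]' >/dev/null
python3 -m inch '[[0,0,0,-0.4,0.985,0,1],[0,0,0,-0.4,0.985,0,1],[0,0,0,-0.4,0.985,0,1],[0,0,0,-0.4,0.985,0,1],[0,0,0,-0.4,0.985,0,1]]' >/dev/null
python3 -m inch '[[0,0,0,-0.4,0.985,0,1],[0,0,0,-0.4,0.985,0,1],[0,0,0,-0.4,0.985,0,1],[0,0,0,-0.4,0.985,0,1],[0,0,0,-0.4,0.985,0,1]]' >/dev/null
python3 -m inch '[[0,0,0,-0.4,0.985,0,1],[0,0,1,0,0,0,1],[0,0,1,0,0,0,1],[0,0,1,0,0,0,1],[0,0,1,0,0,0,1]]' >/dev/null
python3 -m inch '[[0,0,1,0,0,0,1],[0,0,1,0,0,0,1],[0,0,1,0,0,0,1],[0,0,1,0,0,0,1],[0,0,1,0,0,0,1]]' >/dev/null
python3 -m inch '[[0,0,1,0,0,0,1],[0,0,1,0,0,0,1],[0,0,1,0,0,0,1],[0,0,1,0,0,0,1],[0,0,0.35,0,0,0,1]]' 
python3 -m inch '[[0,1,0,0,0,0,1],[0,1,0,0,0,0,1],[0,1,0,0,0,0,1],[0,1,0,0,0,0,1],[0,1,0,0,0,0,1]]' >/dev/null
python3 -m inch '[[0,0,0,0,0,0,1],[0,0,0,0,0,0,1]]'
python3 - <<'E'
from h import *
z=np.load("slot.npz");plan(z["S"]+z["n"]*.07,down(-50.2,25));print(robot.observe()["joint_pos"])
snap("wrist","w2")
E
```

```text
clock: 9.65
eef_pos: [0.4458, -0.3205, 0.1756]
tool_rot: [0.905, -0.426, -0.001, -0.0]
ft_force: [0.7, 0.3, -1.1]
opening: 0.498
gripper_force: 41.8
clock: 10.35
eef_pos: [0.446, -0.3206, 0.1763]
tool_rot: [0.884, -0.414, 0.195, 0.091]
ft_force: [1.0, -0.5, -0.5]
opening: 0.503
gripper_force: 41.8
clock 10.3 pos [ 0.446  -0.3206  0.1763] f [ 1.  -0.5 -0.5] open 0.503 grip 41.8
shift now-axes [-0.14 -0.04  3.12] | after turn [-0.15 -0.04  3.12] | turn [ 0.01  0.04 -0.  ]
[-0.74981617 -0.0322459   1.98700347 -0.07770502  0.75822926  1.74241384]
```

View pics/w2.png

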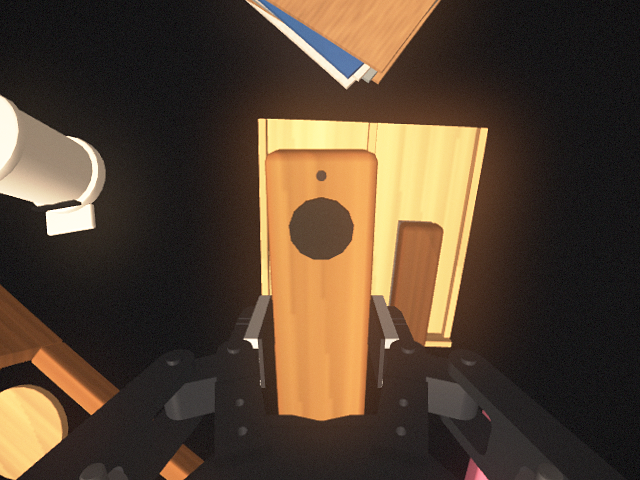

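The remote is held square between the pads, and the empty compartment is straight ahead, its upper end spanning (265..372, 122). I'll check this against the projected slot.

```bash
python3 - <<'E'
from h import *
z=np.load("slot.npz");S,n=z["S"],z["n"];c=cam("wrist")
T=down(-50.2,25);x=T.apply([1,0,0]);y=T.apply([0,-1,0])
for a,b in[(.0925,.039),(.0925,-.039),(0,.039),(.0925,-.125)]: print(a,b,proj(c,S+a*x+b*y).round(1))
im=cv2.imread("pics/w2.png").astype(int).sum(2)
print([ (i,int(v)) for i,v in zip(range(252,275),im[135:142,252:275].mean(0))]);print([(i,int(v)) for i,v in zip(range(358,385),im[128:145,358:385].mean(0))]);print([(i,int(v)) for i,v in zip(range(112,130),im[112:130,290:350].mean(1))])
E
```

```text
0.0925 0.039 [[268.6 121. ]]
0.0925 -0.039 [[369.3 120.8]]
0 0.039 [[273.8 235. ]]
0.0925 -0.125 [[478.9 121.7]]
[(252, 152), (253, 146), (254, 153), (255, 153), (256, 151), (257, 127), (258, 401), (259, 640), (260, 630), (261, 623), (262, 623), (263, 628), (264, 622), (265, 543), (266, 303), (267, 455), (268, 633), (269, 653), (270, 644), (271, 638), (272, 633), (273, 634), (274, 631)]
[(358, 641), (359, 642), (360, 645), (361, 645), (362, 648), (363, 651), (364, 650), (365, 645), (366, 644), (367, 570), (368, 478), (369, 600), (370, 632), (371, 628), (372, 627), (373, 626), (374, 628), (375, 611), (376, 583), (377, 639), (378, 649), (379, 648), (380, 648), (381, 647), (382, 648), (383, 646), (384, 649)]
[(112, 188), (113, 191), (114, 191), (115, 192), (116, 193), (117, 192), (118, 188), (119, 246), (120, 451), (121, 612), (122, 660), (123, 656), (124, 654), (125, 654), (126, 655), (127, 655), (128, 655), (129, 655)]
```

The projection matches to about 1 mm. Descending square to the slope.

```bash
python3 -m inch '[[0,0,0,-0.14,0,1,1],[0,0,0,0,0,1,1],[0,0,0,0,0,1,1],[0,0,0,0,0,1,1],[0,0,0,0,0,1,1]]' >/dev/null
python3 -m inch '[[0,0,0,0,0,0.5,1],[0,0,0,0,0,0.2,1],[0,0,0,0,0,0.2,1],[0,0,0,0,0,0.2,1],[0,0,0,0,0,0,1]]'
python3 - <<'E'
from h import *
z=np.load("slot.npz");plan(z["S"]+z["n"]*.0088,down(-50.2,25))
E
```

```text
clock: 11.4
eef_pos: [0.4782, -0.3592, 0.0658]
tool_rot: [0.884, -0.414, 0.196, 0.092]
ft_force: [-0.1, 0.2, -0.8]
opening: 0.504
gripper_force: 41.8
clock 11.4 pos [ 0.4782 -0.3592  0.0658] f [-0.1  0.2 -0.8] open 0.504 grip 41.8
shift now-axes [-0.09 -0.03  0.11] | after turn [-0.09 -0.03  0.11] | turn [ 0.   -0.   -0.01]
```

```bash
python3 -m inch '[[0,0,0,0,0,0.1,1],[0,0,0,0,0,0.05,1],[0,0,0,0,0,0,1],[0,0,0,0,0,0,-0.4],[0,0,0,0,0,0,-0.4]]'
python3 -m inch '[[0,0,0,0,0,0,-0.4],[0,0,0,0,0,0,-0.4],[0,0,0,0,0,-0.5,-0.4],[0,0,0,0,0,-1,-0.4],[0,0,0,0,0,-1,-0.4]]'
python3 -m inch '[[0,0,0,0,0,-1,-0.4],[0,0,0,0,0,-1,-0.4],[0,0,0,0,0,-1,-0.4],[0,0,0,0,0,-1,-0.4],[0,0,0,0,0,0,-0.4]]'
python3 - <<'E'
from h import *
z=np.load("slot.npz");S,n=z["S"],z["n"];c,im=snap("wrist","w3")
T=down(-50.2,25);x=T.apply([1,0,0]);y=T.apply([0,-1,0])
plan(rw(-.188,-.26,.2),down(92.5));
print([proj(c,S+a*x+b*y+n*.022).round(0).tolist() for a,b in[(.075,.022),(.075,-.022),(-.075,.022)]])
E
```

```text
clock: 11.9
eef_pos: [0.4793, -0.3604, 0.0637]
tool_rot: [0.884, -0.414, 0.197, 0.092]
ft_force: [-0.8, 0.1, 0.0]
opening: 0.699
gripper_force: 0.0
clock: 12.4
eef_pos: [0.4648, -0.3432, 0.1085]
tool_rot: [0.884, -0.415, 0.195, 0.092]
ft_force: [0.4, -0.3, 0.4]
opening: 0.702
gripper_force: 0.0
clock: 12.9
eef_pos: [0.4449, -0.3185, 0.1844]
tool_rot: [0.883, -0.414, 0.199, 0.093]
ft_force: [-0.1, 0.2, 0.6]
opening: 0.703
gripper_force: 0.0
clock 12.9 pos [ 0.4444 -0.3182  0.1826] f [-0.3  0.5 -0.2] open 0.702 grip 0.0
shift now-axes [-6.07 -8.73 -3.82] | after turn [10.95  2.64 -0.87] | turn [  6.26  -2.12 -27.96]
[[[290.0, 146.0]], [[349.0, 146.0]], [[295.0, 321.0]]]
```

View pics/w3.png

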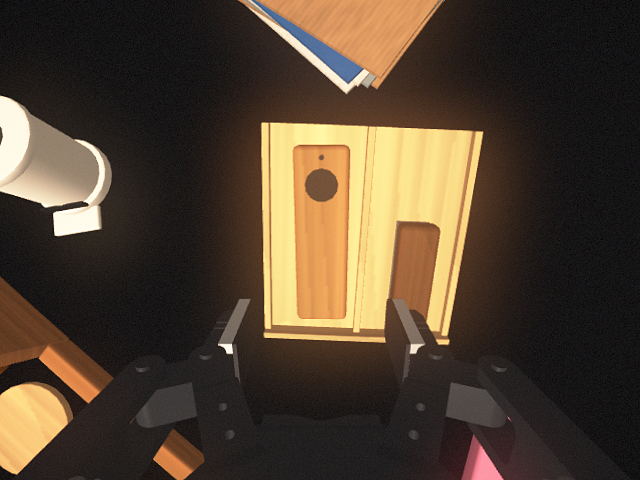

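The remote lies squarely in the left compartment, with corners (293,145)–(348,318) matching the projected centred position. Now I reorient for the clamp's lateral push.

```bash
python3 -m inch '[[0,-1,0,0,0,0,-0.2],[0,-1,0,0,0,0,-0.2],[0,-1,0,0,0,0,-0.2],[0,-1,0,0,0,0,-0.2],[0,-1,0,0,0,0,-0.2]]' >/dev/null
python3 -m inch '[[0,0,-1,0,0,0,-0.2],[0,0,-1,0,0,0,-0.2],[0,0,-1,0,0,0,-0.2],[0,0,-1,0,0,0,-0.2],[0,0,-1,0,0,0,-0.2]]' >/dev/null
python3 -m inch '[[0,0,-1,0,0,0,-0.2],[0,0,-1,0,0,0,-0.2],[0,0,-1,0,0,0,-0.2],[0,0,-1,0,0,0,-0.2],[0,0,-1,0,0,0,-0.2]]' >/dev/null
python3 -m inch '[[0,0,-1,0,0,0,-0.2],[0,0,-1,0,0,0,-0.2],[0,0,-1,0,0,0,-0.2],[0,0,-1,0,0,0,-0.2],[0,0,-1,0,0,0,-0.2]]' >/dev/null
python3 -m inch '[[0,0,-1,0,0,0,-0.2],[0,0,-1,0,0,0,-0.2],[0,0,-1,0,0,0,-0.2],[0,0,-1,0,0,0,-0.2],[0,0,-1,0,0,0,-0.2]]' >/dev/null
python3 -m inch '[[0,0,-1,0,0,0,-0.2],[0,0,-1,0,0,0,-0.2],[0,0,-1,0,0,0,-0.2],[0,0,-1,0,0,0,-0.2],[0,0,-1,0,0,0,-0.2]]' >/dev/null
python3 -m inch '[[0,0,-1,0,0,0,-0.2],[0,0,-1,0,0,0,-0.2],[0,0,-1,0,0,0,-0.2],[0,0,-0.5,0,0,0,-0.2],[0,0,0,0,0,0,-0.2]]'
python3 - <<'E'
from h import *
plan(rw(-.188,-.22,.09),down(92.46)); print(robot.observe()["joint_pos"])
E
```

```text
clock: 16.45
eef_pos: [0.4432, -0.3175, 0.179]
tool_rot: [0.693, 0.721, 0.0, -0.001]
ft_force: [-0.4, -0.1, -0.0]
opening: 0.598
gripper_force: 0.0
clock 16.4 pos [ 0.4432 -0.3175  0.179 ] f [-0.4 -0.1 -0. ] open 0.598 grip 0.0
shift now-axes [12.92  2.64  4.47] | after turn [12.92  2.68  4.45] | turn [-0.02 -0.02 -0.05]
[-7.80330571e-01  1.94325000e-01  1.66888627e+00  4.37223956e-06
  1.28079943e+00 -8.19321285e-01]
```

```bash
python3 -m inch '[[0,0,0,0.99,0.2,0,-0.2],[0,0,0,0.99,0.2,0,-0.2],[0,0,0,0.99,0.2,0,-0.2],[0,0,0,0.99,0.2,0,-0.2],[0,0,0,0.99,0.2,0,-0.2]]' >/dev/null
python3 -m inch '[[0,0,0,0.99,0.2,0,-0.2],[0,0,0,0.99,0.2,0,-0.2],[0,0,0,0.99,0.2,0,-0.2],[0,0,0,0.99,0.2,0,-0.2],[0,0,0,0.99,0.2,0,-0.2]]' >/dev/null
python3 -m inch '[[0,0,0,0.99,0.2,0,-0.2],[0,0,0,0.99,0.2,0,-0.2],[0,0,0,0.99,0.2,1,-0.2],[0,0,0,0,0,1,-0.2],[0,0,0,0,0,1,-0.2]]' >/dev/null
python3 -m inch '[[0,0,0,0,0,1,-0.2],[0,0,0,0,0,0,-0.2]]'
python3 - <<'E'
from h import *
plan(rw(-.188,-.22,.010),down(92.46))
c,im=snap("wrist","w4");print(proj(c,[rw(-.188,-.152,.042),rw(-.188,-.108,.042),rw(-.144,-.152,.042)]).round(0).tolist())
E
```

```text
clock: 18.15
eef_pos: [0.4825, -0.0576, 0.097]
tool_rot: [0.693, 0.721, -0.002, -0.004]
ft_force: [-0.7, -0.0, 0.0]
opening: 0.602
gripper_force: 0.0
clock 18.1 pos [ 0.4825 -0.0576  0.097 ] f [-0.7 -0.   0. ] open 0.602 grip 0.0
shift now-axes [0.01 0.2  4.35] | after turn [0.02 0.17 4.35] | turn [-0.09 -0.03 -0.05]
[[329.0, 156.0], [329.0, 72.0], [406.0, 156.0]]
```

View pics/w4.png

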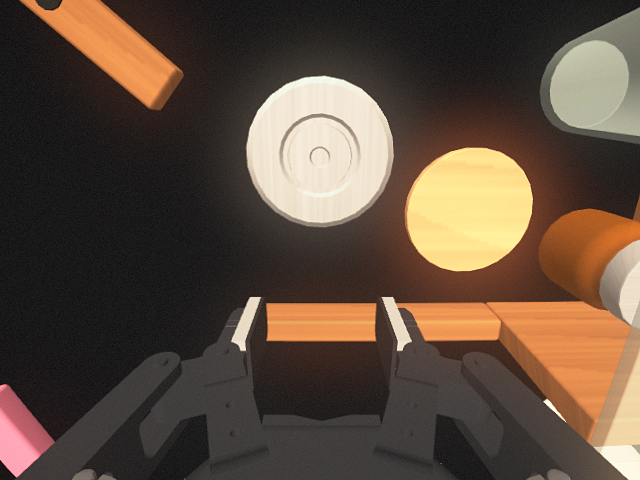

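The clamp's centre at (320,153) sits midway between the fingers (about x=−0.193, y=−0.150 in the riser frame), and the coaster is clear of the fingers. Descending and pushing left.

```bash
python3 -m inch '[[0,0,0,0,0,1,-0.2],[0,0,0,0,0,1,-0.2],[0,0,0,0,0,1,-0.2],[0,0,0,0,0,1,-0.2],[0,0,0,0,0,0.3,-0.2]]'
python3 -m inch '[[0,0,0,0.5,0,0,-0.2],[0,0,0,0.5,0,0,-0.2],[0,0,0,0.4,0,0,-0.2],[0,0,0,0.4,0,0,-0.2],[0,0,0,0.4,0,0,-0.2]]'
python3 -m inch '[[0,0,0,0.4,0,0,-0.2],[0,0,0,0.4,0,0,-0.2],[0,0,0,0.4,0,0,-0.2],[0,0,0,0.4,0,0,-0.2],[0,0,0,0.4,0,0,-0.2]]'
python3 -m inch '[[0,0,0,0.4,0,0,-0.2],[0,0,0,0.4,0,0,-0.2],[0,0,0,0.4,0,0,-0.2],[0,0,0,0.4,0,0,-0.2],[0,0,0,0.4,0,0,-0.2]]'
python3 - <<'E'
from h import *
plan(rw(-.192,-.047,.010),down(92.46))
E
```

```text
clock: 18.7
eef_pos: [0.4849, -0.0585, 0.0137]
tool_rot: [0.693, 0.721, -0.0, -0.001]
ft_force: [-0.7, 1.0, 0.8]
opening: 0.605
gripper_force: 0.0
clock: 19.2
eef_pos: [0.4848, -0.0143, 0.0156]
tool_rot: [0.693, 0.721, 0.0, 0.001]
ft_force: [-0.7, -3.4, 1.5]
opening: 0.601
gripper_force: 2.0
clock: 19.7
eef_pos: [0.483, 0.0257, 0.0152]
tool_rot: [0.693, 0.721, 0.0, 0.001]
ft_force: [-0.0, -5.7, 4.8]
opening: 0.603
gripper_force: 3.4
clock: 20.2
eef_pos: [0.4811, 0.0657, 0.0151]
tool_rot: [0.693, 0.721, 0.0, 0.001]
ft_force: [1.1, -4.8, 3.4]
opening: 0.599
gripper_force: 3.4
clock 20.2 pos [0.4811 0.0657 0.0151] f [ 1.1 -4.8  3.4] open 0.599 grip 3.4
shift now-axes [ 2.51 -0.24  0.25] | after turn [ 2.51 -0.23  0.25] | turn [ 0.01  0.01 -0.04]
```

```bash
python3 -m inch '[[0,0,0,0.4,0,0,-0.2],[0,0,0,0.4,0,0,-0.2],[0,0,0,0.4,0,0,-0.2],[0,0,0,0.4,0,0,-0.2],[0,0,0,0.3,0,0,-0.2]]'
python3 -m inch '[[0,0,0,0.2,0,0,-0.2],[0,0,0,0.1,0,0,-0.2],[0,0,0,0.1,0,0,-0.2],[0,0,0,0.1,0,0,-0.2],[0,0,0,0,0,0,-0.2]]'
python3 - <<'E'
from h import *
plan(rw(-.192,-.047,.010),down(92.46))
E
```

```text
clock: 20.7
eef_pos: [0.4792, 0.1038, 0.0149]
tool_rot: [0.693, 0.721, -0.0, 0.0]
ft_force: [-0.6, -4.9, 4.1]
opening: 0.597
gripper_force: 3.5
clock: 21.2
eef_pos: [0.4787, 0.1135, 0.0146]
tool_rot: [0.693, 0.721, 0.0, -0.0]
ft_force: [-0.4, -5.1, 2.3]
opening: 0.6
gripper_force: 2.7
clock 21.2 pos [0.4787 0.1135 0.0146] f [-0.4 -5.1  2.3] open 0.600 grip 2.7
shift now-axes [ 0.11 -0.21  0.23] | after turn [ 0.11 -0.21  0.23] | turn [-0.   -0.   -0.04]
```

```bash
python3 -m inch '[[0,0,0,0.1,0,0,-0.2],[0,0,0,0.1,0,0,-0.2],[0,0,0,0,0,0,-0.2]]'
python3 -m inch '[[0,0,0,0.1,0,0,-0.2],[0,0,0,0.1,0,0,-0.2],[0,0,0,0,0,0,-0.2]]'
python3 - <<'E'
from h import *
plan(rw(-.192,-.047,.010),down(92.46))
c,im=snap("side","d1");print(proj(c,[rw(-.197,-.0,.042),rw(-.197,-.044,.042),rw(-.241,0,.042),rw(-.153,0,.042)]).round(0).tolist())
im2=cv2.resize(im[200:350,180:380],(800,600),interpolation=cv2.INTER_CUBIC);cv2.imwrite("pics/d1c.png",im2)
E
```

```text
clock: 21.5
eef_pos: [0.4785, 0.1174, 0.0145]
tool_rot: [0.693, 0.721, -0.0, -0.0]
ft_force: [0.3, -4.6, 3.3]
opening: 0.596
gripper_force: 2.6
clock: 21.8
eef_pos: [0.4785, 0.1187, 0.0146]
tool_rot: [0.693, 0.721, -0.002, 0.002]
ft_force: [-0.8, -14.9, 4.7]
opening: 0.6
gripper_force: 6.8
clock 21.8 pos [0.4785 0.1187 0.0146] f [ -0.8 -14.9   4.7] open 0.600 grip 6.8
shift now-axes [-0.15 -0.21  0.23] | after turn [-0.15 -0.21  0.23] | turn [-0.01  0.06 -0.02]
[[279.0, 297.0], [291.0, 288.0], [293.0, 304.0], [264.0, 290.0]]
```

View pics/d1c.png

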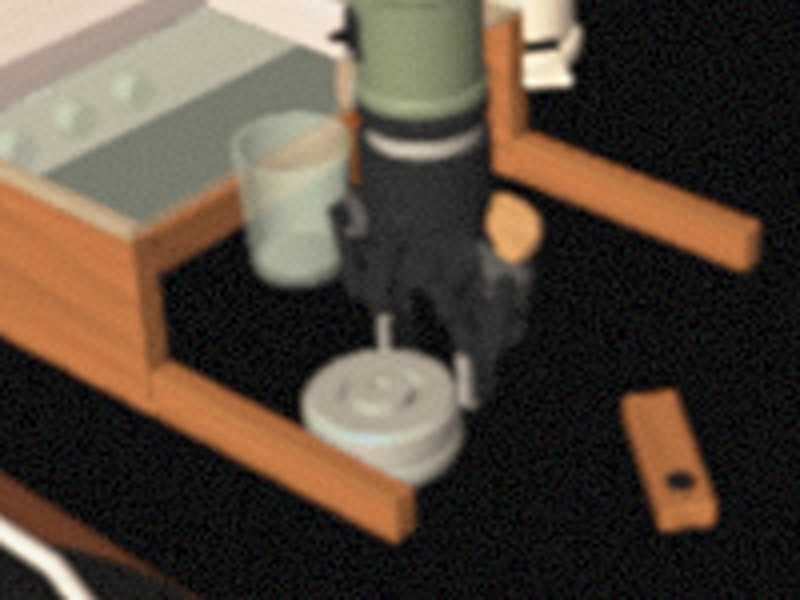

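The force rise to 15 N and the crop both show the clamp touching the left cheek, still in front of the glass. I'll back off and rise, then check the arm's reach for a tilted push, since the gripper body must stay clear of the glass.

```bash
python3 -m inch '[[0,0,0,-0.3,0,0,-0.2],[0,0,0,-0.8,0,0,-0.2],[0,0,0,-0.8,0,0,-0.2],[0,0,0,0,0,-1,-0.2],[0,0,0,0,0,-1,-0.2]]' >/dev/null
python3 -m inch '[[0,0,0,0,0,-1,1],[0,0,0,0,0,-1,1],[0,0,0,0,0,-1,1],[0,0,0,0,0,-1,1],[0,0,0,0,0,0,1]]'
cat > kin.py <<'E'
from h import *
from scipy.optimize import least_squares
s=robot.observe();D=[(.5743,.2302,.207,1.542,1.393),(.5432,.179,.19433,1.66889,1.2808),(.5493,.1763,-.03225,1.987,.7582),(np.hypot(*s["eef_pos"][:2]),s["eef_pos"][2],*s["joint_pos"][1:3],s["joint_pos"][4])]
def fk(p,a,b,c): L1,L2,d,h,o=p; return np.array([o+L1*np.sin(a)+L2*np.sin(a+b)+d*np.sin(a+b+c),h+L1*np.cos(a)+L2*np.cos(a+b)+d*np.cos(a+b+c)])
f=least_squares(lambda p:np.r_[np.concatenate([fk(p,*q[2:])-q[:2] for q in D]),.02*(p-[.42,.4,.25,.2,0])],[.42,.4,.25,.2,0]);print(f.x.round(3),f.fun[:8].round(4))
for tilt in(0,30,45,50,55):
  for x in(-.275,-.2,-.13,-.05):
    w=rw(x,-.03,.018);T=np.pi-np.radians(tilt)
    g=least_squares(lambda q:fk(f.x,q[0],q[1],T-q[0]-q[1])-[np.hypot(*w[:2]),w[2]],[0,1.9]);q=g.x
    print(tilt,x,q.round(2),"q5 %.2f"%(T-q.sum()),"err %.3f"%np.abs(g.fun).max())
E
python3 kin.py; python3 - <<'E'
from h import *
s=robot.observe();print(s["joint_pos"]);plan(rw(-.28,-.03,.12),down(2.46))
E
```

```text
clock: 22.85
eef_pos: [0.4816, 0.0844, 0.1367]
tool_rot: [0.693, 0.721, 0.002, 0.001]
ft_force: [0.1, -0.4, 0.1]
opening: 0.001
gripper_force: 0.0
[ 0.586  0.493  0.355  0.1   -0.037] [-0.0058  0.0012  0.0041 -0.0009 -0.0005  0.0021  0.0022 -0.0023]
0 -0.275 [0.11 2.14] q5 0.89 err 0.000
0 -0.2 [0.22 2.  ] q5 0.92 err 0.000
0 -0.13 [0.32 1.86] q5 0.96 err 0.000
0 -0.05 [0.44 1.69] q5 1.02 err 0.000
30 -0.275 [-0.12  2.5 ] q5 0.24 err 0.000
30 -0.2 [0.01 2.38] q5 0.23 err 0.000
30 -0.13 [0.12 2.26] q5 0.24 err 0.000
30 -0.05 [0.24 2.11] q5 0.27 err 0.000
45 -0.275 [-0.12  2.69] q5 -0.21 err 0.000
45 -0.2 [0.01 2.57] q5 -0.22 err 0.000
45 -0.13 [0.12 2.45] q5 -0.21 err 0.000
45 -0.05 [0.23 2.3 ] q5 -0.17 err 0.000
50 -0.275 [-0.09  2.75] q5 -0.40 err 0.000
50 -0.2 [0.04 2.63] q5 -0.40 err 0.000
50 -0.13 [0.14 2.5 ] q5 -0.38 err 0.000
50 -0.05 [0.24 2.36] q5 -0.33 err 0.000
55 -0.275 [-0.01  2.81] q5 -0.62 err 0.000
55 -0.2 [0.1  2.69] q5 -0.60 err 0.000
55 -0.13 [0.18 2.56] q5 -0.56 err 0.000
55 -0.05 [0.28 2.41] q5 -0.50 err 0.000
[-0.0050968   0.12403363  1.84736829  0.00217366  1.16535425 -0.04541441]
clock 22.9 pos [0.4816 0.0844 0.1367] f [ 0.1 -0.4  0.1] open 0.001 grip 0.0
shift now-axes [ 2.41 -4.71  0.82] | after turn [-4.69 -2.42  0.84] | turn [ 0.03 -0.06 17.96]
```

```bash
sed -i 's/^f=least/D=[(np.sqrt(q[0]**2-.0857**2),*q[1:]) for q in D]\nf=least/; s/\[np.hypot(\*w\[:2\]),w\[2\]\]/[np.sqrt(w[0]**2+w[1]**2-.0857**2),w[2]]/; s/(0,30,45,50,55)/(0,20,30,35,40,50)/; s/0\.02\*/.003*/; s/,\.02\*(p/,.003*(p/' kin.py; python3 kin.py
```

```text
[ 0.613  0.498  0.369  0.089 -0.053] [-0.0053  0.0012  0.0045 -0.0013 -0.0006  0.003   0.0014 -0.0029]
0 -0.275 [0.11 2.14] q5 0.90 err 0.000
0 -0.2 [0.22 2.  ] q5 0.92 err 0.000
0 -0.13 [0.32 1.86] q5 0.96 err 0.000
0 -0.05 [0.43 1.69] q5 1.02 err 0.000
20 -0.275 [-0.06  2.37] q5 0.48 err 0.000
20 -0.2 [0.06 2.25] q5 0.48 err 0.000
20 -0.13 [0.16 2.13] q5 0.50 err 0.000
20 -0.05 [0.27 1.98] q5 0.54 err 0.000
30 -0.275 [-0.12  2.5 ] q5 0.24 err 0.000
30 -0.2 [0.01 2.38] q5 0.23 err 0.000
30 -0.13 [0.12 2.26] q5 0.24 err 0.000
30 -0.05 [0.23 2.12] q5 0.27 err 0.000
35 -0.275 [-0.13  2.56] q5 0.10 err 0.000
35 -0.2 [-0.    2.45] q5 0.09 err 0.000
35 -0.13 [0.1  2.33] q5 0.10 err 0.000
35 -0.05 [0.21 2.19] q5 0.13 err 0.000
40 -0.275 [-0.14  2.63] q5 -0.04 err 0.000
40 -0.2 [-0.    2.51] q5 -0.06 err 0.000
40 -0.13 [0.1  2.39] q5 -0.05 err 0.000
40 -0.05 [0.21 2.25] q5 -0.02 err 0.000
50 -0.275 [-0.08  2.76] q5 -0.40 err 0.000
50 -0.2 [0.04 2.64] q5 -0.41 err 0.000
50 -0.13 [0.14 2.52] q5 -0.39 err 0.000
50 -0.05 [0.24 2.37] q5 -0.34 err 0.000
```

```bash
python3 -m inch '[[0,0,-1,0,0,0,1],[0,0,-1,0,0,0,1],[0,0,-1,0,0,0,1],[0,0,-1,0,0,0,1],[0,0,-1,0,0,0,1]]' >/dev/null
python3 -m inch '[[0,0,-1,0,0,0,1],[0,0,-1,0,0,0,1],[0,0,-1,0,0,0,1],[0,0,-1,0,0,0,1],[0,0,-1,0,0,0,1]]' >/dev/null
python3 -m inch '[[0,0,-1,0,0,0,1],[0,0,-1,0,0,0,1],[0,0,-1,0,0,0,1],[0,0,-1,0,0,0,1],[0,0,-1,0,0,0,1]]' >/dev/null
python3 -m inch '[[0,0,-1,0,0,0,1],[0,0,-1,0,0,0,1],[0,0,-1,0,0,0,1],[0,0,0,0,0,0,1],[0,0,0,0,0,0,1]]'
python3 - <<'E'
from h import *
plan(rw(-.272,-.0275,.10),down(182.46)); print(robot.observe()["joint_pos"])
c=cam("scene");q=(np.array([(263,108),(298,135),(372,42),(340,20)])+.5)/(10/3)-.5+np.array((255,185))
print("small remote riser",((plane(c,q,.018)[:,:2]-rs["t"])@rs["r"]).round(3).tolist())
w=cam("wrist");s=robot.observe();print("cam in tool",R.from_quat(s["tool_rot"]).inv().apply(-w[2].T@w[3]-s["eef_pos"]))
E
```

```text
clock: 24.85
eef_pos: [0.4789, 0.0838, 0.1333]
tool_rot: [-0.019, 1.0, 0.0, -0.001]
ft_force: [-0.8, -0.6, -0.4]
opening: 0.001
gripper_force: 0.0
clock 24.9 pos [0.4789 0.0838 0.1333] f [-0.8 -0.6 -0.4] open 0.001 grip 0.0
shift now-axes [4.17 2.55 1.68] | after turn [4.16 2.57 1.67] | turn [ 0.01 -0.03 -0.06]
[-5.60435592e-03  1.27873630e-01  1.85106940e+00  8.67201564e-04
  1.16507705e+00 -1.61433600e+00]
small remote riser [[-0.296, -0.127], [-0.267, -0.105], [-0.35, -0.036], [-0.376, -0.057]]
cam in tool [ 0.08323982  0.00055278 -0.14252924]
```

```bash
python3 -m inch '[[0,0,0,0.83,0.51,0,1],[0,0,0,0.83,0.51,0,1],[0,0,0,0.83,0.51,0,1],[0,0,0,0.83,0.51,0,1],[0,0,0,0.83,0.51,0,1]]' >/dev/null
python3 -m inch '[[0,-1,0,0,0,0,1],[0,-1,0,0,0,0,1],[0,-1,0,0,0,0,1],[0,-1,0,0,0,0,1],[0,0,0,0,0,0,1]]'
python3 - <<'E'
from h import *
plan(rw(-.272,-.0275,.014),down(182.46,-20)); print(robot.observe()["joint_pos"])
E
```

```text
clock: 25.85
eef_pos: [0.3913, 0.1311, 0.1323]
tool_rot: [-0.019, 0.985, 0.004, 0.171]
ft_force: [-0.4, 0.7, -0.3]
opening: -0.001
gripper_force: 0.0
clock 25.9 pos [0.3913 0.1311 0.1323] f [-0.4  0.7 -0.3] open -0.001 grip 0.0
shift now-axes [1.89 0.02 5.61] | after turn [1.91 0.02 5.6 ] | turn [-0.01 -0.05 -0.04]
[ 0.13873715 -0.25812311  2.2568318  -0.04636383  0.80027329 -1.44446231]
```

```bash
python3 -m inch '[[0,0,0,0.32,0,0.93,1],[0,0,0,0.32,0,0.93,1],[0,0,0,0.32,0,0.93,1],[0,0,0,0.32,0,0.93,1],[0,0,0,0.32,0,0.93,1]]'
python3 -m inch '[[0,0,0,0.32,0,0.93,1],[0,0,0,0,0,0,1]]'
python3 - <<'E'
from h import *
plan(rw(-.150,-.0275,.014),down(182.46,-20)); print(robot.observe()["joint_pos"])
E
```

```text
clock: 26.35
eef_pos: [0.3979, 0.1312, 0.0358]
tool_rot: [-0.019, 0.985, 0.004, 0.173]
ft_force: [-0.6, 0.6, -0.6]
opening: 0.001
gripper_force: 0.0
clock: 26.55
eef_pos: [0.3952, 0.1307, 0.014]
tool_rot: [-0.019, 0.985, 0.003, 0.17]
ft_force: [0.1, 0.0, -0.6]
opening: -0.0
gripper_force: 0.0
clock 26.6 pos [0.3952 0.1307 0.014 ] f [ 0.1  0.  -0.6] open -0.000 grip 0.0
shift now-axes [-5.67  0.08  2.02] | after turn [-5.66  0.05  2.06] | turn [-0.02 -0.09 -0.05]
[ 0.13661034  0.05596141  2.31938385 -0.08031177  0.42765955 -1.40482894]
```

```bash
python3 -m inch '[[0,0,0,-0.47,0,0.17,1],[0,0,0,-0.38,0,0.137,1],[0,0,0,-0.38,0,0.137,1],[0,0,0,-0.38,0,0.137,1],[0,0,0,-0.38,0,0.137,1]]'
python3 -m inch '[[0,0,0,-0.38,0,0.137,1],[0,0,0,-0.38,0,0.137,1],[0,0,0,-0.38,0,0.137,1],[0,0,0,-0.38,0,0.137,1],[0,0,0,-0.38,0,0.137,1]]'
python3 - <<'E'
from h import *
plan(rw(-.150,-.0275,.014),down(182.46,-20)); print(robot.observe()["joint_pos"])
c,im=snap("side","d2");cv2.imwrite("pics/d2c.png",cv2.resize(im[200:350,180:380],(800,600),interpolation=cv2.INTER_CUBIC))
E
```

```text
clock: 27.05
eef_pos: [0.438, 0.132, 0.0162]
tool_rot: [-0.02, 0.985, 0.003, 0.171]
ft_force: [-11.5, -10.3, 8.0]
opening: 0.003
gripper_force: 7.4
clock: 27.55
eef_pos: [0.468, 0.1288, 0.0103]
tool_rot: [-0.02, 0.987, -0.002, 0.16]
ft_force: [-11.4, -21.2, -4.6]
opening: -0.0
gripper_force: 10.3
clock 27.6 pos [0.468  0.1288 0.0103] f [-11.4 -21.2  -4.6] open -0.000 grip 10.3
shift now-axes [-2.33  0.31  0.57] | after turn [-2.31  0.3   0.64] | turn [-0.11 -0.32  0.  ]
[ 0.11076384  0.20199353  2.14902361 -0.06895083  0.4720229  -1.44506651]
```

View pics/d2c.png

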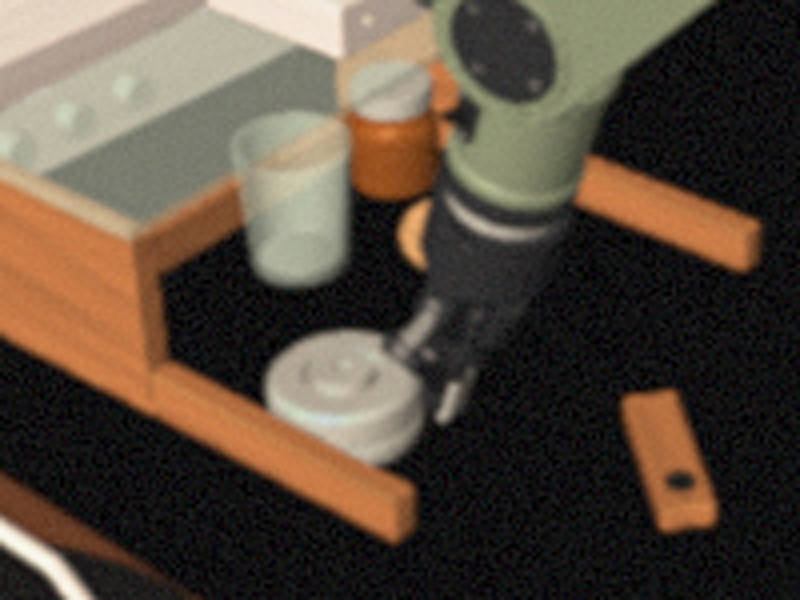

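The clamp has slid along the cheek, but the fingers sit too far right and wedge it, with 21 N sideways. I'll back off and move the contact nearer the clamp's axis.

```bash
python3 -m inch '[[0,0,0,0.5,-0.3,-0.17,1],[0,0,0,0.9,0,-0.34,1],[0,0,0,0.5,0,-0.17,1],[0,0,0,0,0.5,0,1],[0,0,0,0,0,0,1]]'
python3 - <<'E'
from h import *
plan(rw(-.240,-.012,.014),down(182.46,-20))
E
```

```text
clock: 28.1
eef_pos: [0.4396, 0.1376, 0.0173]
tool_rot: [-0.02, 0.984, 0.004, 0.175]
ft_force: [0.7, -0.0, 0.9]
opening: 0.002
gripper_force: 0.0
clock 28.1 pos [0.4396 0.1376 0.0173] f [ 0.7 -0.   0.9] open 0.002 grip 0.0
shift now-axes [ 0.73  0.57 -0.09] | after turn [ 0.73  0.57 -0.09] | turn [-0.    0.02 -0.02]
```

```bash
python3 -m inch '[[0,0,0,0.7,0,-0.1,1],[0,0,0,0,0.57,0,1],[0,0,0,-0.47,0,0.2,1],[0,0,0,-0.38,0,0.137,1],[0,0,0,-0.38,0,0.137,1]]'
python3 -m inch '[[0,0,0,-0.38,0,0.137,1],[0,0,0,-0.38,0,0.137,1],[0,0,0,-0.38,0,0.137,1],[0,0,0,-0.38,0,0.137,1],[0,0,0,0,0,0,1]]'
python3 - <<'E'
from h import *
plan(rw(-.150,-.012,.014),down(182.46,-20))
E
```

```text
clock: 28.6
eef_pos: [0.4534, 0.1487, 0.0139]
tool_rot: [-0.019, 0.984, 0.004, 0.175]
ft_force: [-0.1, 0.2, -0.4]
opening: -0.001
gripper_force: 0.0
clock: 29.1
eef_pos: [0.4833, 0.1493, 0.0125]
tool_rot: [-0.019, 0.985, 0.003, 0.172]
ft_force: [-0.9, -1.1, -0.2]
opening: -0.002
gripper_force: 1.0
clock 29.1 pos [0.4833 0.1493 0.0125] f [-0.9 -1.1 -0.2] open -0.002 grip 1.0
shift now-axes [-1.51  0.09  0.47] | after turn [-1.51  0.08  0.47] | turn [-0.02 -0.03 -0.04]
```

```bash
python3 -m inch '[[0,0,0,-0.38,0,0.137,1],[0,0,0,-0.38,0,0.137,1],[0,0,0,-0.38,0,0.137,1],[0,0,0,-0.38,0,0.137,1],[0,0,0,0,0,0,1]]'
python3 -m inch '[[0,-0.6,0,0,0,0,1],[0,-0.6,0,0,0,0,1],[0,-0.6,0,0,0,0,1],[0,-0.6,0,0,0,0,1],[0,0,0,0,0,0,1]]'
python3 - <<'E'
from h import *
plan(rw(-.050,-.012,.014),down(182.46,-33)); print(robot.observe()["joint_pos"])
c,im=snap("side","d3");cv2.imwrite("pics/d3c.png",cv2.resize(im[200:350,180:380],(800,600),interpolation=cv2.INTER_CUBIC))
E
```

```text
clock: 29.6
eef_pos: [0.516, 0.1509, 0.013]
tool_rot: [-0.019, 0.985, 0.003, 0.173]
ft_force: [-0.7, -1.0, 0.1]
opening: -0.001
gripper_force: 0.9
clock: 30.1
eef_pos: [0.5141, 0.1513, 0.0125]
tool_rot: [-0.02, 0.961, 0.005, 0.275]
ft_force: [-1.3, 0.1, -0.8]
opening: -0.004
gripper_force: 0.0
clock 30.1 pos [0.5141 0.1513 0.0125] f [-1.3  0.1 -0.8] open -0.004 grip 0.0
shift now-axes [-4.32  0.06  2.6 ] | after turn [-4.27  0.05  2.68] | turn [-0.02 -0.22 -0.02]
[ 0.16347969  0.25594242  2.18317142 -0.41323302  0.16271974 -1.05851798]
```

```bash
cat > clampx.py <<'E'
from h import *
def find(f,save=True):
    c,im=snap("side",f);hsv=cv2.cvtColor(cv2.GaussianBlur(im,(3,3),0),cv2.COLOR_BGR2HSV);m=cv2.inRange(hsv,(0,0,120),(180,75,255))
    roi=np.zeros_like(m);roi[240:330,200:310]=255;m&=roi
    n,l,s,ce=cv2.connectedComponentsWithStats(m)
    for i in range(1,n):
        if s[i,4]>60: 
            q=plane(c,ce[i],.034)[:,:2]; print("blob",s[i].tolist(),"riser~",((q-rs["t"])@rs["r"]).round(3).tolist())
            k=cv2.findContours((l==i).astype(np.uint8),0,1)[0][0][:,0]; W=plane(c,k,.042)[:,:2]; Q=(W-rs["t"])@rs["r"]; print("  ext x",Q[:,0].min().round(3),Q[:,0].max().round(3),"y",Q[:,1].min().round(3),Q[:,1].max().round(3))
    return c,im
if __name__=="__main__":
    import sys; find(sys.argv[1])
    s=robot.observe();p=s["eef_pos"];print("tcp riser",((np.array(p[:2])-rs["t"])@rs["r"]).round(4),p[2])
E
python3 clampx.py d4
python3 - <<'E'
from h import *
c=cam("side")
for x in(-.197,-.12,-.11,-.1):print(x,proj(c,[rw(x,0,.042),rw(x+.044,0,.042),rw(x-.044,0,.042),rw(x,-.044,.042)]).round(0).tolist())
E
```

```text
blob [200, 240, 67, 30, 1110] riser~ [[0.023, -0.094]]
  ext x -0.084 0.129 y -0.164 -0.029
blob [285, 240, 25, 23, 298] riser~ [[-0.1, -0.18]]
  ext x -0.156 -0.05 y -0.22 -0.135
blob [227, 274, 48, 32, 913] riser~ [[-0.11, 0.009]]
  ext x -0.175 -0.062 y -0.045 0.059
tcp riser [-0.1485 -0.0129] 0.01388184858974036
-0.197 [[279.0, 297.0], [264.0, 290.0], [293.0, 304.0], [291.0, 288.0]]
-0.12 [[254.0, 285.0], [240.0, 278.0], [268.0, 291.0], [267.0, 276.0]]
-0.11 [[251.0, 283.0], [237.0, 276.0], [265.0, 290.0], [263.0, 274.0]]
-0.1 [[247.0, 281.0], [234.0, 275.0], [261.0, 288.0], [260.0, 273.0]]
```

Numerically the clamp is now at x≈−0.11, y≈0 with the finger touching it and a low force. I'm at the 10-picture limit, so from here I check by masks and numbers only.

```bash
python3 -m inch '[[0,0,0,-0.34,0,0.212,1],[0,0,0,-0.34,0,0.212,1],[0,0,0,-0.34,0,0.212,1],[0,0,0,-0.34,0,0.212,1],[0,0,0,-0.34,0,0.212,1]]'
python3 -m inch '[[0,0,0,-0.34,0,0.212,1],[0,-0.4,0,0,0,0,1],[0,-0.3,0,0,0,0,1],[0,0,0,0,0,0,1]]'
python3 clampx.py d5
python3 - <<'E'
from h import *
plan(rw(-.044,-.012,.011),down(182.46,-36)); print(robot.observe()["joint_pos"])
E
```

```text
clock: 30.7
eef_pos: [0.5553, 0.1519, 0.0126]
tool_rot: [-0.018, 0.962, 0.005, 0.273]
ft_force: [-6.7, -3.4, 3.7]
opening: -0.001
gripper_force: 3.4
clock: 31.1
eef_pos: [0.5646, 0.153, 0.0135]
tool_rot: [-0.019, 0.952, 0.006, 0.305]
ft_force: [0.2, 0.0, -0.0]
opening: 0.003
gripper_force: 0.0
blob [200, 240, 67, 30, 999] riser~ [[0.031, -0.094]]
  ext x -0.078 0.129 y -0.164 -0.029
blob [272, 240, 22, 20, 192] riser~ [[-0.06, -0.161]]
  ext x -0.118 -0.019 y -0.19 -0.126
blob [220, 267, 41, 31, 765] riser~ [[-0.067, 0.007]]
  ext x -0.129 -0.014 y -0.042 0.059
tcp riser [-0.0999 -0.0134] 0.013805217782752894
clock 31.1 pos [0.565  0.1531 0.0138] f [-0.7  0.2  1.2] open 0.000 grip 0.0
shift now-axes [-2.19  0.08  1.74] | after turn [-2.18  0.07  1.76] | turn [-0.03 -0.1  -0.03]
[ 0.15266761  0.33130477  2.10720899 -0.65443483  0.10841399 -0.82726329]
```

```bash
python3 -m inch '[[0,0,0,-0.24,0,0.18,1],[0,0,0,-0.24,0,0.18,1],[0,0,0,-0.24,0,0.18,1],[0,0,0,-0.24,0,0.18,1],[0,0,0,0,0,0,1]]'
python3 -m inch '[[0,0,0,-0.24,0,0.18,1],[0,0,0,-0.24,0,0.18,1],[0,0,0,0,0,0,1]]'
python3 clampx.py d6
python3 - <<'E'
from h import *
plan(rw(-.044,-.012,.011),down(182.46,-36)); print(robot.observe()["joint_pos"])
E
```

```text
clock: 31.65
eef_pos: [0.5882, 0.1534, 0.0126]
tool_rot: [-0.018, 0.953, 0.005, 0.304]
ft_force: [-2.3, -1.6, -0.1]
opening: 0.003
gripper_force: 1.1
clock: 31.95
eef_pos: [0.6001, 0.1541, 0.0124]
tool_rot: [-0.018, 0.952, 0.006, 0.304]
ft_force: [-1.5, -2.5, -1.3]
opening: 0.0
gripper_force: 1.1
blob [200, 240, 55, 23, 603] riser~ [[0.067, -0.086]]
  ext x -0.035 0.129 y -0.145 -0.028
blob [260, 240, 24, 15, 178] riser~ [[-0.029, -0.159]]
  ext x -0.077 0.005 y -0.185 -0.126
blob [219, 263, 30, 30, 529] riser~ [[-0.042, 0.002]]
  ext x -0.098 0.008 y -0.04 0.059
tcp riser [-0.0648 -0.0137] 0.01249729076963103
clock 32.0 pos [0.6    0.1543 0.0125] f [-2.4 -0.9 -1.1] open 0.003 grip 1.0
shift now-axes [-0.81  0.09  0.67] | after turn [-0.8   0.09  0.67] | turn [-0.03 -0.11 -0.04]
[ 0.14321257  0.38320728  2.02744923 -0.48750012  0.12969752 -1.00140518]
```

```bash
python3 -m inch '[[0,-0.3,0,0,0,0,1],[0,0,0,-0.16,0,0.12,1],[0,0,0,-0.16,0,0.12,1],[0,0,0,-0.16,0,0.12,1],[0,0,0,0,0,0,1]]'
python3 -m inch '[[0,0,0,-0.08,0,0.06,1],[0,0,0,-0.08,0,0.06,1],[0,0,0,0,0,0,1]]'
python3 -m inch '[[0,0,0,-0.08,0,0.06,1],[0,0,0,-0.08,0,0.06,1],[0,0,0,0,0,0,1]]'
python3 clampx.py d7
python3 - <<'E'
from h import *
plan(rw(-.044,-.012,.011),down(182.46,-36)); print(robot.observe()["joint_pos"])
E
```

```text
clock: 32.5
eef_pos: [0.612, 0.1545, 0.0124]
tool_rot: [-0.018, 0.949, 0.006, 0.315]
ft_force: [-1.5, -2.0, -0.7]
opening: -0.0
gripper_force: 1.3
clock: 32.8
eef_pos: [0.6153, 0.1546, 0.0122]
tool_rot: [-0.018, 0.949, 0.005, 0.315]
ft_force: [-5.1, -2.4, 2.0]
opening: 0.001
gripper_force: 2.8
clock: 33.1
eef_pos: [0.6159, 0.1544, 0.0101]
tool_rot: [-0.019, 0.95, 0.005, 0.312]
ft_force: [-14.7, -2.4, 6.7]
opening: 0.003
gripper_force: 7.2
blob [200, 240, 50, 16, 503] riser~ [[0.078, -0.081]]
  ext x -0.002 0.129 y -0.137 -0.028
blob [256, 240, 21, 14, 151] riser~ [[-0.019, -0.15]]
  ext x -0.064 0.014 y -0.177 -0.119
blob [219, 261, 26, 30, 415] riser~ [[-0.032, -0.001]]
  ext x -0.085 0.017 y -0.037 0.057
tcp riser [-0.049  -0.0143] 0.010108469693769996
clock 33.1 pos [0.6158 0.1544 0.0101] f [-14.5  -2.4   6.1] open 0.003 grip 7.1
shift now-axes [-0.23  0.12  0.11] | after turn [-0.23  0.11  0.11] | turn [-0.06  0.08 -0.02]
[ 0.1410566   0.41193308  2.0002735  -0.57933988  0.11539096 -0.91336941]
```

Contact has risen to 15 N on the finger pads, which fits the clamp meeting the rail. I'll check through the glass in the scene view.

```bash
python3 - <<'E'
from h import *
c,im=snap("scene","s2");s0=cv2.imread("pics/s0.png")
print(proj(c,[rw(0,0,.042),rw(.044,0,.042),rw(-.044,0,.042),rw(0,.044,.042),rw(0,-.044,.042)]).round(1).tolist())
g=cv2.absdiff(im,s0).max(2);m=((g>25)*255).astype(np.uint8);m[:255]=0;m[350:]=0;m[:,:355]=0;m[:,440:]=0
m=cv2.morphologyEx(m,cv2.MORPH_OPEN,np.ones((3,3)))
for k in cv2.findContours(m,0,1)[0]:
    if cv2.contourArea(k)>60: print(cv2.boundingRect(k),cv2.contourArea(k))
u,v=np.round(proj(c,rw(0,0,.042))[0]).astype(int)
gr=im.astype(int).mean(2)
print("row",[int(x) for x in gr[v-1:v+2,u-24:u+25].mean(0)]);print("col",[int(x) for x in gr[v-34:v+35,u-1:u+2].mean(1)])
E
```

```text
[[410.1, 309.1], [414.3, 326.8], [406.0, 292.1], [429.9, 306.8], [390.1, 311.3]]
(389, 290, 41, 41) 1227.5
(412, 255, 13, 13) 91.5
(367, 255, 38, 38) 692.0
row [146, 146, 149, 161, 179, 195, 213, 217, 216, 216, 216, 216, 217, 217, 212, 206, 210, 216, 216, 216, 217, 216, 215, 215, 213, 208, 204, 210, 215, 215, 215, 216, 211, 204, 201, 210, 216, 218, 216, 216, 217, 220, 217, 198, 172, 163, 159, 161, 164]
col [152, 153, 151, 152, 151, 148, 145, 145, 144, 146, 145, 145, 146, 146, 146, 144, 145, 145, 162, 196, 216, 217, 217, 216, 215, 210, 205, 212, 217, 217, 216, 211, 204, 208, 214, 214, 214, 217, 216, 215, 211, 197, 194, 202, 213, 215, 216, 216, 216, 216, 214, 208, 203, 196, 191, 185, 169, 149, 140, 136, 131, 114, 94, 84, 81, 83, 82, 72, 54]
```

The clamp's edges at columns 390 to 429 match the predicted home position (390.1 to 429.9), and its front edge agrees to about 1 px. Backing straight out.

```bash
python3 -m inch '[[0,0,0,0.16,0,-0.12,1],[0,0,0,0.4,0,-0.3,1],[0,0,0,0.6,0,-0.45,1],[0,0,0,0.6,0,-0.45,1],[0,0,0,0.6,0,-0.45,1]]'
python3 -m inch '[[0,0,0,0.6,0,-0.45,1],[0,0,0,0.6,0,-0.45,1],[0,0,0,0.6,0,-0.45,1],[0,0,0,0,0,-0.5,1],[0,0,0,0,0,-0.8,1]]'
python3 -m inch '[[0,0,0,0,0,-0.8,1],[0,0,0,0,0,-0.8,1],[0,0,0,0,0,0,1],[0,0,0,0,0,0,1],[0,0,0,0,0,0,1]]'
python3 - <<'E'
from h import *
c,im=snap("scene","s3")
u,v=np.round(proj(c,rw(0,0,.042))[0]).astype(int)
gr=im.astype(int).mean(2)
print("row",[int(x) for x in gr[v-1:v+2,u-24:u+25].mean(0)][::2]);print("col",[int(x) for x in gr[v-34:v+35,u-1:u+2].mean(1)][12:24])
a=cv2.imread("pics/s2.png");d=cv2.absdiff(im,a).max(2)[285:335,385:435];print((d>30).sum())
# remote in caddy: orange mask on slope
z=np.load("slot.npz");S,n=z["S"],z["n"];T=down(-50.2,25);x=T.apply([1,0,0]);y=T.apply([0,-1,0])
s0=cv2.imread("pics/s0.png");m=((cv2.absdiff(im,s0).max(2)>35)*255).astype(np.uint8);m[:195]=0;m[305:]=0;m[:,:95]=0;m[:,235:]=0
m=cv2.morphologyEx(m,cv2.MORPH_OPEN,np.ones((3,3)))
k=max(cv2.findContours(m,0,1)[0],key=cv2.contourArea);M=cv2.moments(k);ce=(M["m10"]/M["m00"],M["m01"]/M["m00"])
print("remote blob ctr",ce,"expected",proj(c,S+n*.02)[0],"area",M["m00"],"force",robot.observe()["ft_force"])
E
```

```text
clock: 33.7
eef_pos: [0.5624, 0.1537, 0.0143]
tool_rot: [-0.019, 0.948, 0.006, 0.317]
ft_force: [-0.2, -0.1, 0.1]
opening: 0.002
gripper_force: 0.0
clock: 34.2
eef_pos: [0.5032, 0.1511, 0.04]
tool_rot: [-0.02, 0.95, 0.008, 0.313]
ft_force: [1.0, -0.5, 0.5]
opening: 0.002
gripper_force: 0.0
clock: 34.7
eef_pos: [0.484, 0.1496, 0.0649]
tool_rot: [-0.019, 0.95, 0.007, 0.312]
ft_force: [-0.5, -0.5, -0.3]
opening: -0.001
gripper_force: 0.0
row [145, 148, 178, 213, 217, 216, 217, 212, 209, 217, 217, 215, 214, 204, 214, 215, 212, 201, 215, 216, 217, 216, 172, 162, 162]
col [146, 144, 146, 144, 146, 144, 161, 197, 215, 218, 217, 217]
73
remote blob ctr (166.66248475344136, 250.82610210838124) expected [169.91688648 246.2591027 ] area 956.5 force [-0.13334703 -0.06240389 -0.43203231]
```

```bash
python3 -c "
from cell import robot
print(robot.sign_off())"
```

```text
the job is handed in; nothing more can be done
None
```

I handed the job in with no verdict returned: by my checks, the remote lies lengthwise in the caddy's left compartment, the clamp is home against the left cheek and back rail, and the arm is clear.

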